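Clamp a flat bar in a bench thickness gauge with its ratchet knob

ROBOT

A 7-joint arm with a two-finger parallel gripper is mounted at the origin on a cart in front of the work surface, level with it; the furniture and walls round the work are solid. World frame = base frame: x ahead of the robot, y to its left, z up, the work surface at z = 0. Lengths are in m, angles in degrees, forces in N, time in s.
With the tool pointing down it reaches from about 0.425 to 0.875 m from the base axis. Payload 4.7 kg.
Tool frame: the origin (TCP) lies at the very end of the fingers, on their centre line; the grasp point (between the pads) lies 19 mm behind it; z points along the fingers, y is the line along which they close (so a half turn about z gives the same grasp; the last joint's range is limited). The gripper opens to 87 mm and grips with 3 to 60 N. Pads are 19 mm wide; open, the fingers measure 117 mm over their backs; the gripper's body (75 mm by 190 mm) begins 51 mm behind the grasp point.
Start: joints at [64.005, 18.392, -4.016, 83.108, 1.295, 78.541, -3.26], TCP at [0.293, -0.58, 0.195] pointing down, gripper open.
Joint ranges: [-163.93, 163.93], [-17.29, 119.83], [-79.2, 71.16], [3.27, 140.29], [-89.18, 269.18], [5.43, 117.66], [-154.24, 154.24]. Speed limits (degrees/s): [147.25, 147.25, 180, 180, 180, 180, 180].

INTERFACE

Orientations are given as [roll, pitch, yaw] about the fixed x, y, z axes, in that order (R = Rz(yaw) Ry(pitch) Rx(roll)).
In Python, from cell import telemetry, cams, env gives the robot as it stands.
- The arm moves only by the tool arm_command, never from a script. Its argument "series" is text: rows parted by semicolons, each of 5 numbers parted by spaces: the shift along the tool's x, y, z in mm, then the turn about the tool's z in rad, then the closure in counts, from 0 (fully open) to 255 (shut). A call has 1 to 20 rows; each row shifts and turns the commanded pose from where the row before left it, along the tool's axes as they then stand; what a row does not reach is not made up. A row lasts 1/12 s, in which the tool goes at most 41.7 mm and 7.16 degrees, less where a joint would pass 70% of its speed; a pose out of reach is approached as far as the arm can. A call is refused whole if a number of a shift passes 41.7 or a number of a turn 0.125, either way. A call with a gripper value outside its range is refused whole. The fingers move at their own pace and stop on an object; "squeeze" is the grip in N (left out, the last holds). Time passes only in rows, so rows that do not move let the fingers close. It gives the time, the measured TCP pose, the force, the opening and the grip force at its end, in the units of the state.
- telemetry.get_obs(): the state, without advancing time (a new reading comes with each control period).
- cams.read_camera(name): name is "side" or "top"; returns the picture (384x512x3 uint8, blue, green, red); there is no depth.
- cams.calibration(name): a dict with "K" (3x3 intrinsics, pixels), "dist" ([k1, k2, p1, p2, k3] as OpenCV has them; the pictures are not rectified), "origin" and "rotation" of the camera in the world. Camera axes: x right, y down, z forward; pixel columns grow to the right and rows downward; lengths in m; the calibration is good to about 2 mm. A picture is of the moment at which its call begins. calibration takes no time and is no camera call.
- env.sign_off(): hands the job in; it is judged then, once.
The state is a dict: "time_s": time; "qpos": joint angles; "joint_velocities": joint speeds; "effort": joint torques, N m; "tool_pos": TCP position; "tool_rot": TCP orientation; "force": force on the tool from outside, world axes, zero at the start; "wrist_torque": the same for the moment, N m; "grip_width": finger opening in m; "grasp_force": force on a finger pad.
Only numpy, scipy, OpenCV 4.12 (cv2) and the standard library are available. Lean on these libraries where they do the work, as an engineer would, in place of code of your own. Each camera call takes 0.05 s, during which the arm holds its last target. There are 200 camera calls.

TASK

Measure the flat aluminium bar in the blue bench gauge: push the bar along its guides until its end rests against the gauge's end stop. Then turn the black ratchet knob on top of the gauge clockwise (seen from above), letting go and taking hold again as often as needed, until the spindle clamps the bar and the ratchet has slipped by about a quarter turn; leave the bar clamped against the stop and let go.

Things in the scene. Friction and masses are not known exactly. Their poses are not given: they have to be found in the camera images.
- gauge: Blue C-frame bench gauge, fixed on a plywood riser board whose top is 105 mm above the table. Origin at its underside, below the vertical axis of spindle and knob. Base x -45..85, y -125..40 mm in its own frame, 30 mm high. Column (x 53..83 mm) and arm (x -22..83, y -22..22 mm) rise to 115 mm. The bar lies on the base along the gauge's y axis and goes home towards +y
- bar_home (a point): Fixed point of the gauge, 0, -53, 38 mm in its frame and with its axes: the middle of the bar lies here when its end rests against the end stop, whose face is at y = 22 mm (14 mm high above the base). Guides beside the bar: 43 mm apart, 8 mm high and wide, from y = -85 to 22 mm
- bar_mid (a point): Centre of the loose aluminium bar, 40 mm wide (x), 150 long (y), 16 thick (z), 0.3 kg, two dark round marks on top. It starts between the guides on the base, 30 to 60 mm short of the stop. Its outer (-y) end always overhangs the base edge (by 3 mm when home), so its end face can be pushed squarely
- knob_grip (a point): Centre of the round black knurled ratchet knob, on the gauge's vertical axis, 172 mm above its underside: 40 mm diameter, 38 mm tall (152 to 190 mm up), white pointer line. It turns endlessly at the same height; any two opposite sides can be gripped. Turned clockwise it takes the thimble along until the spindle stands on the bar, then slips at about 0.15 N m
- thimble (a joint): Turn (rad, grows clockwise seen from above) of the aluminium thimble, 32 mm diameter, 120 to 150 mm above the gauge's underside, right under the knob, white mark. Drives the spindle down 5 mm per rad: starts between 0.4 and 1.4, and the spindle meets the bar at about 2.4. Takes about 0.085 N m to turn and stays where it is left
- ratchet_knob (a joint): Turn of the knob relative to the thimble (rad, grows clockwise seen from above): 0 at the start, and it grows only while the ratchet slips
- spindle: Steel spindle, 14 mm diameter, on the gauge's axis; origin at the centre of its lower face, which presses on the bar. It moves up and down only, and starts 5 to 10 mm above the bar's top

How it is judged (in metres and radians):
On the way, in this order (a step that is already met when the one before it is completed fails the run):
1. the bar's end rests against the stop, before the ratchet slips (y of bar_mid in the frame of bar_home above -0.003 m and value of joint ratchet_knob below 0.3 rad), for 0.2 s.
2. the ratchet slips by at least 0.5 rad while the spindle presses on the bar (value of joint ratchet_knob above 0.5 rad and contact force between spindle and anything else above 3 N and y of bar_mid in the frame of bar_home above -0.003 m), for 0.2 s.
At the end, for the whole second after the job is handed in: The bar lies on the base with its end within 3 mm of the stop (its centre within 6 mm of bar_home), the spindle presses on it with more than 3 N, and the ratchet knob has slipped by more than 0.5 rad against the thimble (all of step 2 and distance between bar_mid and bar_home below 0.006 m); the robot touches nothing.
It also fails if it takes over 64 s, if anything falls off the work surface, if the arm or the gripper's body presses on something with over 40 N, if the wrist force passes 120 N, or if a joint passes its speed limit or range.

## Working session

There is one attempt and no reset: what is moved stays moved. The work goes in short steps, Python scripts to look and compute and a tool call to move; the robot and the scene stay as the last step left them, time stands still between calls to the robot, and variables do not carry over. Pictures are saved under pics/ and viewed, at most 10 in all, crops included, and the job is handed in when it is done.

Besides the shell and the picture viewer there is one more tool, called after "Call:" by a JSON object that holds its "name" and its "arguments". arm_command: Moves the arm, as the interface text tells. Its arguments: {"type":"object","properties":{"series":{"type":"string"},"squeeze":{"type":"number"}},"required":["series"]}

```bash
mkdir -p pics; python3 - <<'E'
from cell import telemetry,cams
import cv2,numpy as np
o=telemetry.get_obs();print({k:np.round(v,3).tolist() for k,v in o.items()})
for n in("top","side"):
    cv2.imwrite(f"pics/{n}0.png",cams.read_camera(n));c=cams.calibration(n);print(n,{k:np.round(v,3).tolist() for k,v in c.items()})
E
```

```text
{'time_s': 0.0, 'qpos': [64.004, 18.44, -4.016, 83.176, 1.297, 78.54, -3.262], 'joint_velocities': [0.096, -0.03, -0.037, -0.066, -0.029, 0.053, 0.059], 'effort': [0.0, -49.129, -0.404, -31.252, -0.064, 0.044, 0.0], 'tool_pos': [0.293, -0.58, 0.194], 'tool_rot': [-179.89, 0.007, 26.804], 'force': [0.501, 0.101, 0.189], 'wrist_torque': [-0.029, 0.034, 0.0], 'grasp_force': 0.0, 'grip_width': 0.087}
top {'K': [[414.537, 0.0, 250.892], [0.0, 414.537, 188.419], [0.0, 0.0, 1.0]], 'dist': [-0.147, 0.0, 0.0, 0.0, 0.0], 'origin': [0.373, 0.354, 1.053], 'rotation': [-167.26, -0.222, -95.053]}
side {'K': [[361.723, 0.0, 255.597], [0.0, 361.723, 198.915], [0.0, 0.0, 1.0]], 'dist': [-0.021, 0.0, 0.0, 0.0, 0.0], 'origin': [0.113, 0.017, 0.901], 'rotation': [-141.288, 0.009, -53.993]}
```

View pics/top0.png

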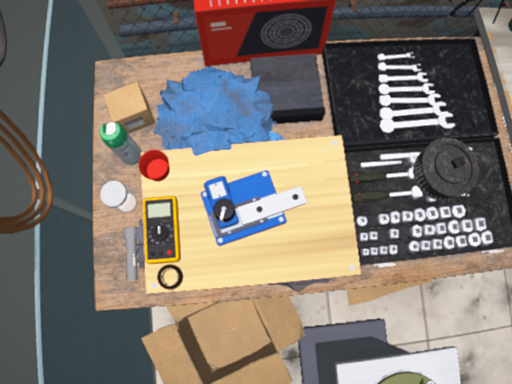

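View pics/side0.png

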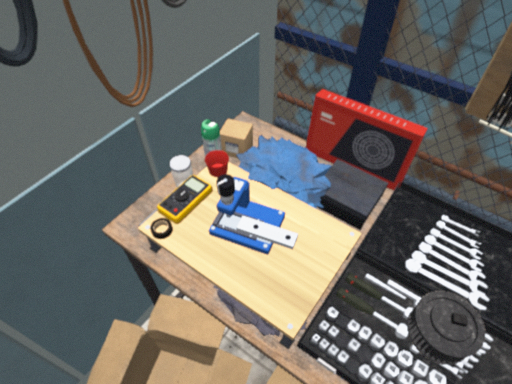

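The top view shows the gauge at about (245,208) px, with the knob at (223,211) and the bar's outer end at (303,195), pointing right (world -y). I'll enlarge it for exact pixels.

```bash
python3 - <<'E'
import cv2
a=cv2.imread("pics/top0.png")[165:250,190:315];b=cv2.imread("pics/side0.png")[165:255,195:310]
cv2.imwrite("pics/topc.png",cv2.resize(a,None,fx=6,fy=6,interpolation=cv2.INTER_CUBIC))
cv2.imwrite("pics/sidec.png",cv2.resize(b,None,fx=6,fy=6,interpolation=cv2.INTER_CUBIC))
E
```

```text
(no output)
```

View pics/topc.png

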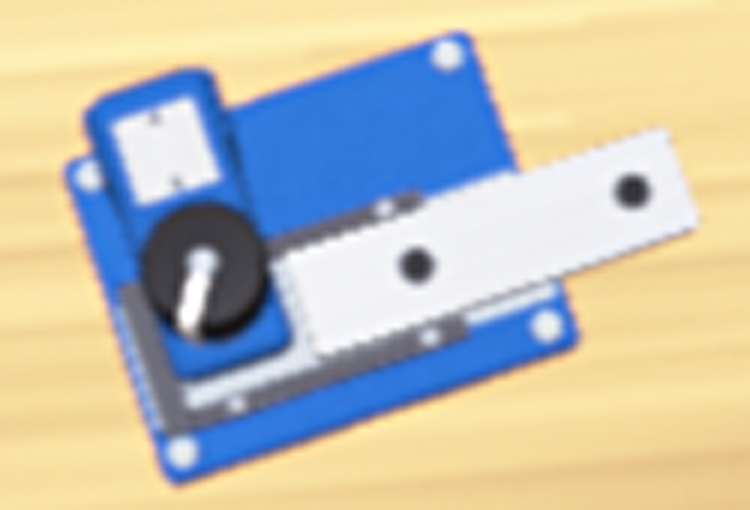

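View pics/sidec.png

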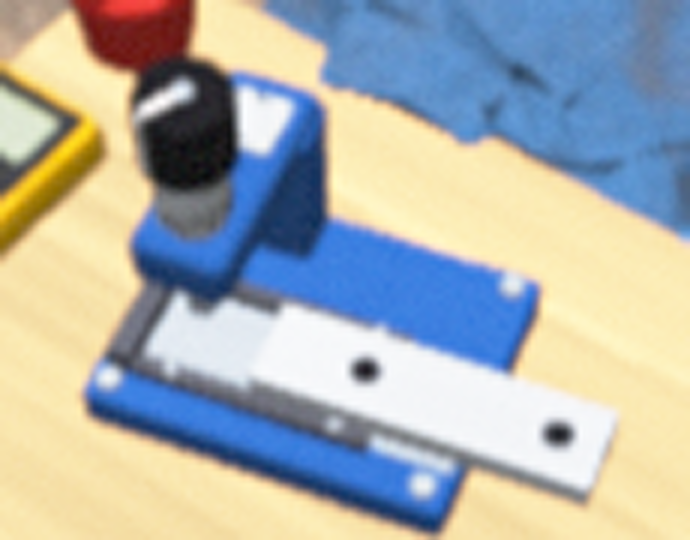

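The crops show, in crop pixels: base corners in the top view at (65,160), (470,32), (580,345) and (172,485), with the knob top at (205,265). In the side view the knob top is at (186,92) and the bar's outer corners are at (618,410) and (585,488). I'll fit the gauge pose from these.

```bash
cat > h.py <<'E'
import numpy as np,cv2
from scipy.spatial.transform import Rotation as R
from scipy.optimize import least_squares
from cell import cams,telemetry
def proj(n,P):
    c=cams.calibration(n);Rc=R.from_euler('xyz',c['rotation'],degrees=True).as_matrix().T
    p=cv2.projectPoints(np.float64(P),cv2.Rodrigues(Rc)[0],-Rc@np.array(c['origin']),np.array(c['K']),np.array(c['dist']))[0]
    return p[:,0]
def world(p,P): # gauge frame mm -> world
    return np.array([p[0],p[1],.105])+R.from_euler('z',p[2]).apply(np.array(P)/1000)
E
python3 - <<'E'
from h import *
off={'top':(190,165),'side':(195,165)}
b=lambda s:None
obs={'top':[((85,40,30),(65,158)),((85,-125,30),(472,30)),((-45,-125,30),(582,347)),((-45,40,30),(170,488)),((0,0,190),(206,266)),((20,'e',46),(668,128)),((-20,'e',46),(698,228))],
'side':[((-45,40,30),(86,400)),((-45,-125,30),(440,534)),((85,-125,30),(542,286)),((0,0,190),(186,92)),((20,'e',46),(618,410)),((-20,'e',46),(585,488))]}
def f(v):
    r=[]
    for n in obs:
        P=[[v[3] if x=='e' else x for x in q] for q,_ in obs[n]]
        uv=np.array([np.add(off[n],(np.array(u)+.5)/6-.5) for _,u in obs[n]])
        r.append(proj(n,world(v[:3],P))-uv)
    return np.concatenate(r).ravel()
s=least_squares(f,[.45,.35,.2,-170],x_scale=[.1,.1,.1,50],loss='soft_l1')
print(s.x,np.degrees(s.x[2]),s.cost);print(np.round(f(s.x).reshape(-1,2),1).tolist())
v=s.x
o=telemetry.get_obs();print('tcp',o['tool_pos'],o['tool_rot'])
for k,P in dict(knob=(0,0,172),end=(0,v[3],38),home_end=(0,-128,38)).items():print(k,world(v,[P])[0].round(4))
E
```

```text
[   0.50915309    0.38869494    0.2424004  -176.64523965] 13.88852009904542 5.7615430174049616
[[-0.5, 0.7], [0.2, -0.6], [1.2, -0.3], [-0.3, 0.1], [0.2, -0.1], [-0.8, 0.5], [0.5, 0.4], [-1.3, -1.3], [0.4, -2.3], [1.0, -0.7], [-0.2, 0.3], [-0.1, 0.6], [0.2, 0.6]]
tcp [ 0.29279357 -0.57970233  0.19445788] [-1.79899152e+02  5.63305417e-03  2.68047294e+01]
knob [0.5092 0.3887 0.277 ]
end [0.5516 0.2172 0.143 ]
home_end [0.5399 0.2644 0.143 ]
```

Call:
{"name": "arm_command", "arguments": {"series": "0 0 -25 0 255;0 0 -25 0 255;0 0 -25 0 255;0 0 -25 0 255;25 -24 0 0 255;25 -24 0 0 255;25 -24 0 0 255;25 -24 0 0 255;25 -24 0 0 255;25 -24 0 0 255;25 -24 0 0 255;25 -24 0 0 255;25 -24 0 0 255;25 -24 0 0 255;25 -24 0 0 255;25 -24 0 0 255;25 -24 0 0 255;25 -24 0 0 255;25 -24 0 0 255;25 -24 0 0 255", "squeeze": 30}}

```text
time_s: 1.77
tool_pos: [0.4769, -0.0554, 0.2952]
tool_rot: [180.0, 0.0, 26.8]
force: [1.0, -0.1, 0.1]
grip_width: 0.0008
grasp_force: 0.0
```

Call:
{"name": "arm_command", "arguments": {"series": "22.6 -21.5 0 0 255;22.6 -21.5 0 0 255;22.6 -21.5 0 0 255;22.6 -21.5 0 0 255;22.6 -21.5 0 0 255;22.6 -21.5 0 0 255;22.6 -21.5 0 0 255;22.6 -21.5 0 0 255;0 0 0 -0.112 255;0 0 0 -0.112 255;0 0 0 -0.112 255;0 0 0 -0.112 255;0 0 0 -0.112 255;0 0 0 -0.112 255;0 0 0 -0.112 255;0 0 0 -0.112 255;0 0 0 -0.112 255;0 0 0 -0.112 255;0 0 0 -0.112 255;0 0 0 -0.112 255"}}

```text
time_s: 3.43
tool_pos: [0.5605, 0.1778, 0.2949]
tool_rot: [-179.9, 0.0, 104.1]
force: [0.3, -0.6, -0.4]
grip_width: 0.0006
grasp_force: 0.0
```

```bash
python3 - <<'E'
from h import *
o=telemetry.get_obs();print({k:np.round(o[k],3).tolist() for k in('time_s','qpos','tool_pos','tool_rot','force','grip_width')})
E
```

```text
{'time_s': 3.433, 'qpos': [25.15, 16.171, -56.096, 81.458, 13.361, 89.425, -15.894], 'tool_pos': [0.561, 0.178, 0.295], 'tool_rot': [-179.948, 0.01, 104.123], 'force': [0.292, -0.577, -0.408], 'grip_width': 0.001}
```

Call:
{"name": "arm_command", "arguments": {"series": "0 0 25 0 255;0 0 25 0 255;0 0 25 0 255;0 0 25 0 255;0 0 25 0 255;0 0 25 0 255;0 0 15 0 255;0 0 8 0 255;0 0 0 0 255;0 0 0 0 255"}}

```text
time_s: 4.27
tool_pos: [0.5609, 0.1781, 0.1227]
tool_rot: [-180.0, -0.0, 103.8]
force: [1.0, 0.5, -0.1]
grip_width: 0.0008
grasp_force: 0.0
```

```bash
python3 - <<'E'
from h import *
a=cams.read_camera('top')[150:250,190:320];b=cams.read_camera('side')[150:260,195:325]
f=lambda i:cv2.resize(i,(400,340),interpolation=cv2.INTER_CUBIC)
cv2.imwrite('pics/pre.png',np.hstack([f(a),f(b)]))
E
```

```text
(no output)
```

View pics/pre.png

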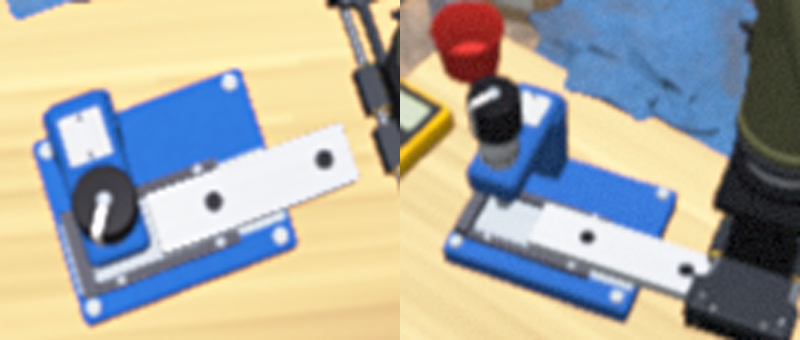

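The picture shows the gripper lined up behind the bar's outer end (left half, about (355,165); fingers at about (385,130)). The path is clear, so I push.

Call:
{"name": "arm_command", "arguments": {"series": "8 0 0 0 255;8 0 0 0 255;5 0 0 0 255;4 0 0 0 255;4 0 0 0 255;4 0 0 0 255;4 0 0 0 255;4 0 0 0 255;4 0 0 0 255;4 0 0 0 255;4 0 0 0 255;4 0 0 0 255;3 0 0 0 255;2 0 0 0 255;2 0 0 0 255;2 0 0 0 255"}}

```text
time_s: 5.7
tool_pos: [0.5451, 0.2419, 0.1225]
tool_rot: [180.0, 0.0, 103.8]
force: [0.7, -4.0, 3.4]
grip_width: 0.0002
grasp_force: 2.3
```

Call:
{"name": "arm_command", "arguments": {"series": "1 0 0 0 255;1 0 0 0 255;1 0 0 0 255;1 0 0 0 255"}}

```text
time_s: 6.03
tool_pos: [0.5442, 0.2458, 0.1224]
tool_rot: [180.0, 0.0, 103.8]
force: [1.1, -4.5, 4.3]
grip_width: 0.0004
grasp_force: 2.4
```

Call:
{"name": "arm_command", "arguments": {"series": "1 0 0 0 255;1 0 0 0 255;1 0 0 0 255;1 0 0 0 255;1 0 0 0 255"}}

```text
time_s: 6.45
tool_pos: [0.5429, 0.2508, 0.1224]
tool_rot: [-180.0, 0.0, 103.8]
force: [1.2, -5.4, 4.0]
grip_width: 0.0006
grasp_force: 2.5
```

Call:
{"name": "arm_command", "arguments": {"series": "1 0 0 0 255;1 0 0 0 255;1 0 0 0 255"}}

```text
time_s: 6.7
tool_pos: [0.5421, 0.2538, 0.1224]
tool_rot: [-180.0, 0.0, 103.8]
force: [0.0, -5.1, 3.8]
grip_width: 0.0005
grasp_force: 2.5
```

Call:
{"name": "arm_command", "arguments": {"series": "1 0 0 0 255;1 0 0 0 255;1 0 0 0 255"}}

```text
time_s: 6.95
tool_pos: [0.5417, 0.2555, 0.1224]
tool_rot: [-180.0, 0.1, 103.8]
force: [0.7, -8.6, 4.9]
grip_width: 0.0003
grasp_force: 4.1
```

Call:
{"name": "arm_command", "arguments": {"series": "1 0 0 0 255;1 0 0 0 255"}}

```text
time_s: 7.12
tool_pos: [0.5417, 0.2556, 0.1223]
tool_rot: [-180.0, 0.3, 103.7]
force: [1.6, -11.1, 5.9]
grip_width: 0.0006
grasp_force: 5.5
```

The bar has met the stop: the TCP no longer advances and the force is rising. I'll press briefly, retreat and rise.

Call:
{"name": "arm_command", "arguments": {"series": "1 0 0 0 255;1 0 0 0 255;1 0 0 0 255;0 0 0 0 255;0 0 0 0 255;0 0 0 0 255;-4 0 0 0 255;-8 0 0 0 255;-10 0 0 0 255;-10 0 0 0 255;0 0 -25 0 255;0 0 -30 0 0;0 0 -30 0 0;0 0 -30 0 0;0 0 -30 0 0;0 0 -30 0 0;0 0 -25 0 0;0 0 0 0 0"}}

```text
time_s: 8.62
tool_pos: [0.5493, 0.2324, 0.3276]
tool_rot: [179.6, -0.2, 103.9]
force: [0.1, 0.7, 0.6]
grip_width: 0.0394
grasp_force: 0.0
```

```bash
python3 - <<'E'
from h import *
o=telemetry.get_obs();print({k:np.round(o[k],3).tolist() for k in('time_s','qpos','tool_pos','tool_rot','force','grip_width')})
a=cams.read_camera('top')[150:250,190:320];b=cams.read_camera('side')[150:260,195:325]
f=lambda i:cv2.resize(i,(400,340),interpolation=cv2.INTER_CUBIC)
cv2.imwrite('pics/pushed.png',np.hstack([f(a),f(b)]))
E
```

```text
{'time_s': 8.617, 'qpos': [19.203, 17.042, -56.927, 77.131, 14.261, 92.797, -21.853], 'tool_pos': [0.549, 0.232, 0.328], 'tool_rot': [179.554, -0.156, 103.855], 'force': [0.114, 0.708, 0.613], 'grip_width': 0.039}
```

View pics/pushed.png

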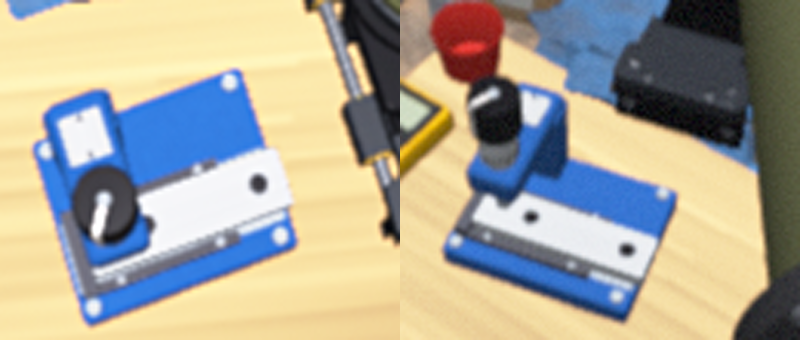

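The bar is home: its outer end is now at the base edge (left half, about (285,180)). Next I turn the wrist back and move over the knob.

Call:
{"name": "arm_command", "arguments": {"series": "0 0 0 -0.12 0;0 0 0 -0.12 0;0 0 0 -0.12 0;0 0 0 -0.12 0;0 0 0 -0.12 0;0 0 0 -0.12 0;0 0 0 -0.12 0;0 0 0 -0.12 0;0 0 0 -0.12 0;0 0 0 -0.12 0;0 0 0 -0.12 0;0 0 0 -0.12 0;2.8 20 0 0 0;2.8 20 0 0 0;2.8 20 0 0 0;2.8 20 0 0 0;2.8 20 0 0 0;2.8 20 0 0 0;2.8 20 0 0 0;2.8 20 0 0 0"}}

```text
time_s: 10.38
tool_pos: [0.5071, 0.3875, 0.3202]
tool_rot: [-179.9, -0.2, -173.6]
force: [0.7, -0.6, -0.1]
grip_width: 0.0873
grasp_force: 0.0
```

```bash
python3 - <<'E'
from h import *
o=telemetry.get_obs();print({k:np.round(o[k],3).tolist() for k in('time_s','qpos','tool_pos','tool_rot','force','grip_width')})
a=cams.read_camera('top')[150:250,170:300];b=cams.read_camera('side')[120:230,165:295]
f=lambda i:cv2.resize(i,(400,340),interpolation=cv2.INTER_CUBIC)
cv2.imwrite('pics/above.png',np.hstack([f(a),f(b)]))
E
```

```text
{'time_s': 10.383, 'qpos': [5.065, 28.94, -68.565, 70.81, 26.907, 97.082, 39.101], 'tool_pos': [0.507, 0.387, 0.32], 'tool_rot': [-179.929, -0.156, -173.631], 'force': [0.678, -0.626, -0.074], 'grip_width': 0.087}
```

View pics/above.png

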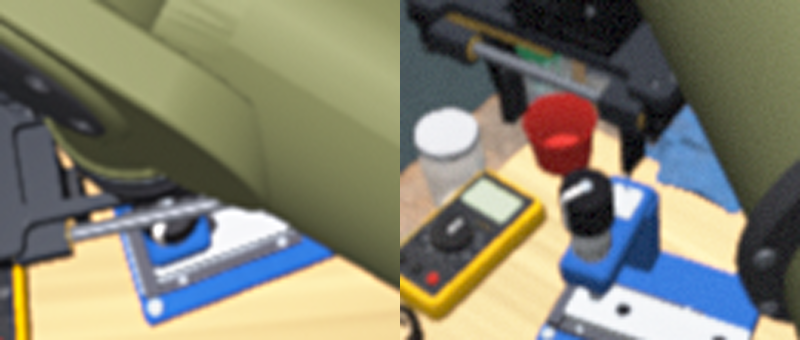

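The picture shows the fingers straddling the space above the knob (right half: fingers at about (515,100) and (635,145), knob at (587,195)). A clockwise turn lowers q7, so I wind back further and check the centring.

Call:
{"name": "arm_command", "arguments": {"series": "-1 0.5 0 0 0;0 0 0 -0.12 0;0 0 0 -0.12 0;0 0 0 -0.12 0;0 0 0 -0.12 0;0 0 0 -0.12 0;0 0 0 -0.12 0;0 0 0 0 0;0 0 0 0 0"}}

```text
time_s: 11.23
tool_pos: [0.5098, 0.3862, 0.3217]
tool_rot: [-180.0, -0.1, -132.7]
force: [-1.0, 0.5, 0.2]
grip_width: 0.0874
grasp_force: 0.0
```

```bash
python3 - <<'E'
from h import *
o=telemetry.get_obs();print({k:np.round(o[k],4).tolist() for k in('time_s','qpos','tool_pos','tool_rot','force')})
d=np.array([.5092,.3887,.258])-o['tool_pos'];print(R.from_euler('xyz',o['tool_rot'],degrees=True).inv().apply(d)*1000)
E
```

```text
{'time_s': 11.2333, 'qpos': [7.3674, 32.3282, -75.0413, 70.4771, 31.5088, 98.8245, 77.5159], 'tool_pos': [0.5098, 0.3862, 0.3217], 'tool_rot': [-179.9933, -0.0651, -132.7315], 'force': [-0.972, 0.5131, 0.243]}
[-1.53176489  2.17204659 63.66471447]
```

Call:
{"name": "arm_command", "arguments": {"series": "-1.5 2.2 0 0.1 0;0 0 10 0.1 0;0 0 10 0 0;0 0 10 0 0;0 0 0 0 0"}}

```text
time_s: 11.65
tool_pos: [0.5082, 0.3886, 0.2896]
tool_rot: [-179.9, -0.2, -143.9]
force: [1.7, 0.0, -0.8]
grip_width: 0.0868
grasp_force: 0.0
```

```bash
cat > s.py <<'E'
from h import *
o=telemetry.get_obs();print({k:np.round(o[k],4).tolist() for k in('time_s','qpos','tool_pos','tool_rot','force','wrist_torque','grip_width','grasp_force')})
d=np.array([.5092,.3887,.258])-o['tool_pos'];print(R.from_euler('xyz',o['tool_rot'],degrees=True).inv().apply(d)*1000)
E
python3 s.py
```

```text
{'time_s': 11.65, 'qpos': [7.2817, 31.7107, -72.524, 73.8947, 30.1978, 95.0611, 66.5398], 'tool_pos': [0.5082, 0.3886, 0.2896], 'tool_rot': [-179.9216, -0.2095, -143.861], 'force': [1.6586, 0.0285, -0.7528], 'wrist_torque': [0.1634, -0.0755, 0.0163], 'grip_width': 0.0868, 'grasp_force': 0.0}
[-0.95412206 -0.46465997 31.6369912 ]
```

Call:
{"name": "arm_command", "arguments": {"series": "-1 -0.5 10 0 0;0 0 10 0 0;0 0 11 0 0;0 0 0 0 0;0 0 0 0 255;0 0 0 0 255;0 0 0 0 255;0 0 0 0 255;0 0 0 0 255;0 0 0 0 255;0 0 0 0 255;0 0 0 0 255;0 0 0 0 255;0 0 0 0 255", "squeeze": 25}}

```text
time_s: 12.82
tool_pos: [0.5096, 0.3903, 0.2615]
tool_rot: [-180.0, 0.0, -143.9]
force: [0.3, -0.6, 1.1]
grip_width: 0.039
grasp_force: 25.0
```

```bash
python3 s.py
```

```text
{'time_s': 12.8167, 'qpos': [7.8945, 32.3747, -72.2504, 76.7104, 30.6999, 92.0272, 65.9536], 'tool_pos': [0.5096, 0.3903, 0.2615], 'tool_rot': [-179.982, 0.002, -143.8977], 'force': [0.3295, -0.5735, 1.107], 'wrist_torque': [0.0659, -0.1159, 0.0001], 'grip_width': 0.039, 'grasp_force': 25.0}
[ 1.21260911 -1.0367336   3.49811952]
```

Call:
{"name": "arm_command", "arguments": {"series": "0 0 0 0.08 255;0 0 0 0.08 255;0 0 0 0.08 255;0 0 0 0.08 255;0 0 0 0.08 255;0 0 0 0.08 255;0 0 0 0.08 255;0 0 0 0.08 255"}}

```text
time_s: 13.48
tool_pos: [0.5095, 0.3905, 0.2615]
tool_rot: [180.0, 0.0, 179.2]
force: [-0.0, 0.1, -0.6]
grip_width: 0.0387
grasp_force: 25.0
```

```bash
python3 s.py
```

```text
{'time_s': 13.4833, 'qpos': [4.8372, 28.5501, -64.8622, 76.8071, 25.6452, 90.1424, 32.2488], 'tool_pos': [0.5095, 0.3905, 0.2615], 'tool_rot': [179.9886, 0.0171, 179.2232], 'force': [-0.0186, 0.0658, -0.6197], 'wrist_torque': [0.1343, -0.2144, 0.0794], 'grip_width': 0.0387, 'grasp_force': 24.996}
[ 0.29681367 -1.79092743  3.48632711]
```

The wrist torque of 0.08 N m matches the thimble's drag, so the grip holds. I'll keep turning and watch for the jump to 0.15.

Call:
{"name": "arm_command", "arguments": {"series": "0 0 0 0.08 255;0 0 0 0.08 255;0 0 0 0.08 255;0 0 0 0.08 255;0 0 0 0.08 255;0 0 0 0.08 255"}}

```text
time_s: 13.98
tool_pos: [0.5096, 0.3906, 0.2615]
tool_rot: [180.0, 0.0, 151.7]
force: [0.6, 0.2, -0.4]
grip_width: 0.0387
grasp_force: 25.0
```

```bash
python3 s.py
```

```text
{'time_s': 13.9833, 'qpos': [2.1492, 26.2294, -59.4702, 76.8923, 22.3888, 89.0933, 6.8432], 'tool_pos': [0.5096, 0.3906, 0.2615], 'tool_rot': [179.9675, 0.0134, 151.731], 'force': [0.5886, 0.2184, -0.4142], 'wrist_torque': [0.1646, -0.2722, 0.0948], 'grip_width': 0.0387, 'grasp_force': 24.9959}
[-0.59023494 -1.84199772  3.49304922]
```

Call:
{"name": "arm_command", "arguments": {"series": "0 0 0 0.08 255;0 0 0 0.08 255;0 0 0 0.08 255;0 0 0 0.08 255;0 0 0 0.08 255"}}

```text
time_s: 14.4
tool_pos: [0.5097, 0.3907, 0.2615]
tool_rot: [179.9, 0.0, 128.8]
force: [0.6, 0.6, -0.1]
grip_width: 0.0389
grasp_force: 25.0
```

```bash
python3 s.py
```

```text
{'time_s': 14.4, 'qpos': [-0.2414, 24.6193, -55.1412, 76.9678, 20.0118, 88.4013, -14.5314], 'tool_pos': [0.5097, 0.3907, 0.2615], 'tool_rot': [179.9445, 0.0016, 128.8137], 'force': [0.6174, 0.6148, -0.15], 'wrist_torque': [0.1667, -0.3201, 0.0632], 'grip_width': 0.0389, 'grasp_force': 24.9958}
[-1.27052983 -1.60822474  3.52550217]
```

Call:
{"name": "arm_command", "arguments": {"series": "0 0 0 0.08 255;0 0 0 0.08 255;0 0 0 0.08 255"}}

```text
time_s: 14.65
tool_pos: [0.5098, 0.3907, 0.2615]
tool_rot: [179.9, -0.0, 115.1]
force: [0.2, 1.0, 0.5]
grip_width: 0.0388
grasp_force: 25.0
```

```bash
python3 s.py
```

```text
{'time_s': 14.65, 'qpos': [-1.7081, 23.7822, -52.6265, 77.016, 18.7199, 88.0526, -27.4367], 'tool_pos': [0.5098, 0.3907, 0.2615], 'tool_rot': [179.9379, -0.012, 115.0586], 'force': [0.2132, 1.0231, 0.5001], 'wrist_torque': [0.1409, -0.4074, 0.1175], 'grip_width': 0.0388, 'grasp_force': 24.9958}
[-1.56481935 -1.35452938  3.49806919]
```

Call:
{"name": "arm_command", "arguments": {"series": "0 0 0 0.08 255;0 0 0 0.08 255;0 0 0 0.08 255"}}

```text
time_s: 14.9
tool_pos: [0.5098, 0.3907, 0.2615]
tool_rot: [179.9, -0.0, 101.3]
force: [1.7, -0.0, 0.3]
grip_width: 0.0388
grasp_force: 25.0
```

```bash
python3 s.py
```

```text
{'time_s': 14.9, 'qpos': [-3.1918, 23.0262, -50.1822, 77.0665, 17.5208, 87.7504, -40.3902], 'tool_pos': [0.5098, 0.3907, 0.2615], 'tool_rot': [179.9356, -0.0236, 101.3188], 'force': [1.6958, -0.0417, 0.2721], 'wrist_torque': [0.1001, -0.4668, 0.1734], 'grip_width': 0.0388, 'grasp_force': 24.9958}
[-1.84249908 -0.99259554  3.48953489]
```

The torque rose to about 0.15–0.17, so the ratchet is slipping. I'll turn roughly a quarter turn more.

Call:
{"name": "arm_command", "arguments": {"series": "0 0 0 0.08 255;0 0 0 0.08 255;0 0 0 0.08 255;0 0 0 0.08 255;0 0 0 0.08 255;0 0 0 0.08 255;0 0 0 0.08 255;0 0 0 0.08 255"}}

```text
time_s: 15.57
tool_pos: [0.51, 0.3906, 0.2615]
tool_rot: [179.9, -0.1, 64.6]
force: [1.3, 0.2, 0.5]
grip_width: 0.039
grasp_force: 25.0
```

```bash
python3 s.py
```

```text
{'time_s': 15.5667, 'qpos': [-7.1366, 21.3533, -43.9957, 77.2039, 14.7066, 87.1126, -75.1993], 'tool_pos': [0.51, 0.3906, 0.2615], 'tool_rot': [179.9454, -0.0575, 64.6402], 'force': [1.2904, 0.1572, 0.5007], 'wrist_torque': [0.06, -0.4046, 0.057], 'grip_width': 0.039, 'grasp_force': 24.9958}
[-2.04443925  0.08499952  3.49243828]
```

Call:
{"name": "arm_command", "arguments": {"series": "0 0 0 0.08 255;0 0 0 0.08 255;0 0 0 0.08 255;0 0 0 0.08 255;0 0 0 0.08 255;0 0 0 0.08 255;0 0 0 0.08 255;0 0 0 0.08 255;0 0 0 0.08 255;0 0 0 0 255"}}

```text
time_s: 16.4
tool_pos: [0.51, 0.3904, 0.2615]
tool_rot: [180.0, -0.1, 23.5]
force: [1.1, 0.2, -0.5]
grip_width: 0.0388
grasp_force: 25.0
```

```bash
python3 s.py
```

```text
{'time_s': 16.4, 'qpos': [-11.5081, 19.9301, -37.55, 77.3667, 12.0596, 86.6098, -114.6005], 'tool_pos': [0.51, 0.3904, 0.2615], 'tool_rot': [179.9806, -0.0744, 23.4734], 'force': [1.1103, 0.2197, -0.4615], 'wrist_torque': [0.0772, -0.4536, -0.0229], 'grip_width': 0.0388, 'grasp_force': 25.0013}
[-1.47052943  1.25377727  3.4823949 ]
```

Call:
{"name": "arm_command", "arguments": {"series": "0 0 0 0 0;0 0 0 0 0;0 0 0 0 0;0 0 0 0 0;0 0 0 0 0;0 0 0 0 0;0 0 0 0 0;0 0 -8 0 0;0 0 -16 0 0;0 0 -20 0 0;0 0 -20 0 0;-3.4 20 -4 0 0;-3.4 20 0 0 0;-3.4 20 0 0 0;-3.4 20 0 0 0;-3.4 20 0 0 0;-3.4 20 0 0 0;-3.4 20 0 0 0;-3.4 20 0 0 0;0 0 0 0 0"}}

```text
time_s: 18.07
tool_pos: [0.5508, 0.2274, 0.3301]
tool_rot: [179.8, -0.0, 23.2]
force: [0.8, 0.8, 0.8]
grip_width: 0.0868
grasp_force: 0.0
```

```bash
python3 s.py; python3 - <<'E'
from h import *
a=cams.read_camera('top')[165:250,190:290];b=cams.read_camera('side')[165:250,195:295]
f=lambda i:cv2.resize(i,(400,340),interpolation=cv2.INTER_CUBIC)
a0=cv2.imread('pics/top0.png')[195:230,205:245];z=lambda i:cv2.resize(i,(400,250),interpolation=cv2.INTER_CUBIC)
cv2.imwrite('pics/done.png',np.vstack([np.hstack([f(a),f(b)]),np.hstack([z(a[25:60,15:55]),z(b[5:40,15:55])])]))
E
```

```text
{'time_s': 18.0667, 'qpos': [2.5317, 12.65, -33.6935, 77.0302, 7.1897, 92.3751, -97.0511], 'tool_pos': [0.5508, 0.2274, 0.3301], 'tool_rot': [179.7959, -0.0246, 23.1647], 'force': [0.782, 0.7756, 0.8312], 'wrist_torque': [-0.0254, 0.0149, -0.0344], 'grip_width': 0.0868, 'grasp_force': 0.0}
[  25.14970417 -164.97159149   71.55321115]
```

View pics/done.png

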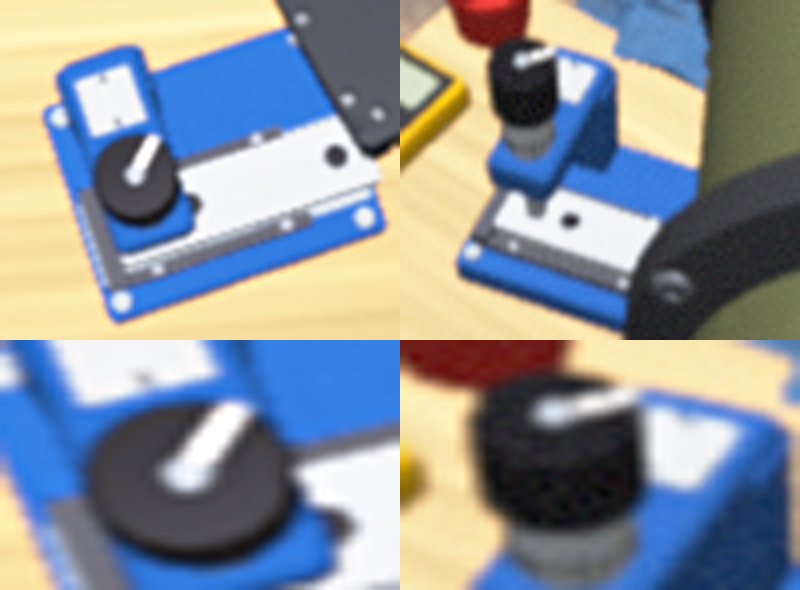

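The knob pointer has gone round about 195° clockwise, from lower left to upper right at (155,140), which matches the wrist's 193°. The spindle stands on the bar at about (540,205), the bar's end is on the stop, and the gripper is clear.

```bash
python3 -c "
from cell import env
print(env.sign_off())"
```

```text
the job is handed in; nothing more can be done
None
```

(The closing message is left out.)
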